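Lock the valuables in the guest-room drawer safe and push the drawer home

TASK

Put every one of the guest's valuables that is on the desk (of the glasses case, pocket camera, power bank, jewellery box and pen case, those that are there) into the open safe and let go of it, then shut the safe's lid completely. With the lid shut, press the round green lock button on the lid fully down and let it come up again, and last push the drawer with the safe right home into the console; never push it in with the lid up. The TV remote, the mug, and the glass and bowl of puzzle pieces stay where they are.

Things in the scene. Friction and masses are not known exactly. Their poses are not given: they have to be found in the camera images.
- safe_floor (a point): Middle of the safe's inner floor (blue lining). The safe is a dark steel box, open at the top, built into the drawer and moving with it. Inside it is 188 mm (x) by 308 mm (y) and 74 mm deep, walls 6 mm, rim 100 mm above the desk, floor 26 mm above the desk. Axes as the console's: x points into the console (away from the robot), y along its front to the robot's left, z up.
- drawer (a joint): How far the drawer is pulled out of the console, m: 0 = shut home, 0.25 = fully out. It slides along the console's x on stiff runners (4 N plus 12 N per m/s) and stays where it is left. It starts almost fully out.
- drawer_front (a point): Point on the outer (robot-side) face of the drawer's wooden front panel, in the middle of its width and 110 mm above the desk; outward is -x of this point. The panel is 372 mm wide, 18 mm thick, its top edge is 126 mm above the desk; the safe's near wall starts 6 mm behind it. Shut, the panel's back lies against the front edges of the console.
- lid (a joint): Angle of the safe's lid, rad: 0 = shut, lying on the rim; 1.52 = fully open, just short of upright. The lid is hinged on the rim farthest from the robot. The hinge has friction (0.8 N m, and the lid weighs 0.6 kg): the lid stays at any angle, and about 4 to 8 N at its free edge moves it. It must be pushed right down onto the rim.
- lid_hinge (a point): Middle of the lid's hinge line, 100 mm above the desk; the line runs along the safe's y. This point turns with the lid. The lid is a grey plate 200 mm from hinge line to free edge, 320 mm wide and 10 mm thick: shut, it lies from 100 to 110 mm above the desk, and its outer face carries a flat black keypad on its left half (towards +y) and the lock button on its right half.
- lid_edge (a point): Middle of the lid's free edge, half-way through its thickness (200 mm from the hinge line).
- lock_button (a joint): Travel of the lock button, m: 0 = up, 0.007 = fully down. A spring pushes it back up; fully down takes 6 N.
- lock_button_top (a point): Centre of the top of the green lock button, 34 mm in diameter, in a black housing on the lid's outer face, 125 mm from the hinge line and 85 mm towards -y (the robot's right) of the lid's middle. With the lid shut it points straight up.
- console: Low dark-wood console on the desk into which the drawer slides, 380 mm wide, 300 mm deep, 165 mm high, with a bowl of puzzle pieces standing on it. Fixed. Origin on the desk in the middle of the carcass's front face; x points into the carcass, y to the robot's left along its front.
- glasses_case: Valuable: hard brown spectacle case with rounded edges, 150 x 50 x 40 mm (length x, width y, height z), 0.13 kg. Loose. Origin at the middle of its underside as it stands at the start, z up, x along its length.
- camera: Valuable: silver pocket camera standing on its base, 102 x 34 x 60 mm (x, y, z), 0.24 kg. Loose. Origin at the middle of its underside as it stands at the start, z up, x along its length.
- power_bank: Valuable: white power bank, 104 x 46 x 24 mm (x, y, z), 0.20 kg. Loose. Origin at the middle of its underside as it stands at the start, z up, x along its length.
- jewel_box: Valuable: red jewellery box with a brass band, 80 x 48 x 42 mm (x, y, z), 0.18 kg; it does not open. Loose. Origin at the middle of its underside as it stands at the start, z up, x along its length.
- pen_case: Valuable: blue pen case, 140 x 44 x 28 mm (x, y, z), 0.12 kg; it does not open. Loose. Origin at the middle of its underside as it stands at the start, z up, x along its length.
- remote: Black TV remote, 160 x 42 x 18 mm. Stays. Origin under its middle.
- tumbler: Drinking glass with puzzle pieces, 64 mm across, 85 mm high. Stays. Origin under its middle.
- mug: White coffee mug, 80 mm across, 90 mm high, handle to its +y. Stays. Origin under its middle.
- big_bowl: Glass bowl of puzzle pieces on the desk, 160 mm across, 70 mm high. Stays. Origin under its middle.
Not all that is in view belongs to the job. Several things have the shape of the power_bank; the one meant has the colours described above.

How it is judged (in metres and radians):
On the way, in this order (a step that is already met when the one before it is completed fails the run):
1. every valuable on the desk lies in the safe, let go and below the rim (x of glasses_case in the frame of safe_floor between -0.094 and 0.094 m and y of glasses_case in the frame of safe_floor between -0.154 and 0.154 m and z of glasses_case in the frame of safe_floor between -0.015 and 0.076 m and x of camera in the frame of safe_floor between -0.094 and 0.094 m and y of camera in the frame of safe_floor between -0.154 and 0.154 m and z of camera in the frame of safe_floor between -0.015 and 0.076 m and x of power_bank in the frame of safe_floor between -0.094 and 0.094 m and y of power_bank in the frame of safe_floor between -0.154 and 0.154 m and z of power_bank in the frame of safe_floor between -0.015 and 0.076 m and x of jewel_box in the frame of safe_floor between -0.094 and 0.094 m and y of jewel_box in the frame of safe_floor between -0.154 and 0.154 m and z of jewel_box in the frame of safe_floor between -0.015 and 0.076 m and x of pen_case in the frame of safe_floor between -0.094 and 0.094 m and y of pen_case in the frame of safe_floor between -0.154 and 0.154 m and z of pen_case in the frame of safe_floor between -0.015 and 0.076 m and contact force between the fingers and glasses_case below 0.3 N and contact force between the fingers and camera below 0.3 N and contact force between the fingers and power_bank below 0.3 N and contact force between the fingers and jewel_box below 0.3 N and contact force between the fingers and pen_case below 0.3 N and linear speed of each of glasses_case, camera, power_bank, jewel_box, pen_case below 0.03 m/s), for 0.3 s.
2. the lid is fully shut (value of joint lid below 0.035 rad), for 0.3 s.
3. the lock button is fully down with the lid shut (value of joint lid below 0.035 rad and value of joint lock_button above 0.0058 m), for 0.05 s.
4. the lock button is up again with the lid shut (value of joint lid below 0.035 rad and value of joint lock_button below 0.0015 m), for 0.1 s.
5. the drawer is home (value of joint drawer below 0.008 m), for 0.2 s.
At the end, for the whole second after the job is handed in: Every valuable present lies at rest inside the safe, the lid is shut (within 0.035 rad), the lock button is up (within 1.5 mm), and the drawer is home (within 8 mm) (all of step 4 and x of glasses_case in the frame of safe_floor between -0.094 and 0.094 m and y of glasses_case in the frame of safe_floor between -0.154 and 0.154 m and z of glasses_case in the frame of safe_floor between -0.015 and 0.076 m and x of camera in the frame of safe_floor between -0.094 and 0.094 m and y of camera in the frame of safe_floor between -0.154 and 0.154 m and z of camera in the frame of safe_floor between -0.015 and 0.076 m and x of power_bank in the frame of safe_floor between -0.094 and 0.094 m and y of power_bank in the frame of safe_floor between -0.154 and 0.154 m and z of power_bank in the frame of safe_floor between -0.015 and 0.076 m and x of jewel_box in the frame of safe_floor between -0.094 and 0.094 m and y of jewel_box in the frame of safe_floor between -0.154 and 0.154 m and z of jewel_box in the frame of safe_floor between -0.015 and 0.076 m and x of pen_case in the frame of safe_floor between -0.094 and 0.094 m and y of pen_case in the frame of safe_floor between -0.154 and 0.154 m and z of pen_case in the frame of safe_floor between -0.015 and 0.076 m and linear speed of each of glasses_case, camera, power_bank, jewel_box, pen_case below 0.03 m/s and value of joint drawer below 0.008 m); the robot touches nothing.
It fails at once if the drawer is pushed more than about 7 cm in while the lid is still up (value of joint drawer below 0.16 m and value of joint lid above 0.3 rad).
It fails at once if the remote, the mug, the tumbler or the bowl is displaced by more than 6 cm (distance of any of remote, tumbler, mug, big_bowl from where it was at the start of the episode above 0.06 m).
Of glasses_case, camera, power_bank, jewel_box, pen_case only 3 to 4 are there at a start; the rules pass over those that are not, and their reading is None.
At some moment in a run one of glasses_case, camera, power_bank, jewel_box, pen_case may be knocked a few centimetres aside while the robot is not near it.
Once in a run the grip may slacken for a moment while it holds something.
It also fails if it takes over 210 s, if anything falls off the work surface, if the arm or the gripper's body presses on something with over 40 N, if the wrist force passes 120 N, or if a joint passes its speed limit or range.

ROBOT

A 6-joint arm with a two-finger parallel gripper is mounted at the origin on the work surface. World frame = base frame: x ahead of the robot, y to its left, z up, the work surface at z = 0. Lengths are in m, angles in degrees, forces in N, time in s.
With the tool pointing down it reaches from about 0.4 to 0.825 m from the base axis. Payload 7 kg.
Tool frame: the origin (TCP) lies on the centre line of the jaws, within the pads' length; the fingertips stand 8 mm ahead of it and the grasp point (between the pads) lies 11 mm behind it; z points along the fingers, y is the line along which they close (so a half turn about z gives the same grasp; the last joint's range is limited). The gripper opens to 88 mm and grips with 3 to 60 N. Pads are 19 mm wide; open, the fingers measure 130 mm over their backs; the gripper's body (78 mm by 193 mm) begins 47 mm behind the grasp point.
Start: joints at [-50.701, 20.546, 0.682, 0, -70.136, -16.507], TCP at [0.261, -0.622, 0.235] pointing down, gripper open.
Joint ranges: [-176.03, 176.03], [-82.01, 121.73], [-58.28, 71.71], [-173.87, 95.51], [-174.79, -0.11], [-173.66, 173.66]. Speed limits (degrees/s): [136.94, 136.94, 172.46, 180, 180, 180].

INTERFACE

Orientations are given as [roll, pitch, yaw] about the fixed x, y, z axes, in that order (R = Rz(yaw) Ry(pitch) Rx(roll)).
In Python, from plant import ctrl, vision gives the robot as it stands. The module is installed in compiled form; this text tells all that it offers.
- The arm moves only by the tool move_arm, never from a script. Its argument "moves" is one flat list of numbers, 7 for each row, row after row: the finger opening in cm, from 0 to 8.76, then the shift along the tool's x, y, z in cm, then the turn, a rotation vector about the tool's x, y, z in rad. A call has 1 to 8 rows; each row shifts and turns the commanded pose from where the row before left it, along the tool's axes as they then stand; what a row does not reach is not made up. A row lasts 1/10 s, in which the tool goes at most 50 mm and 8.59 degrees, less where a joint would pass 70% of its speed; a pose out of reach is approached as far as the arm can. A call with a gripper value outside its range is refused whole. The fingers move at their own pace and stop on an object; the grip force is fixed at half the most. Time passes only in rows, so rows that do not move let the fingers close. It gives the time, the measured TCP pose, the force, the opening and the grip force at its end, in the units of the state.
- ctrl.get_obs(): the state, without advancing time (a new reading comes with each control period).
- vision.snapshot(name): name is "scene" or "side" or "wrist"; returns (picture, depth): 480x640x3 uint8, red, green, blue; 480x640 float32, m along the optical axis (not along the pixel's ray), 0 where there is no reading.
- vision.camera_model(name): a dict with "vertical_fov" (degrees; the focal length in pixels is half the picture's height over the tangent of half this angle, whatever the lens; pixels are square), "cx", "cy" (the principal point, pixels), "cam_to_world" (4x4, takes a point from camera to world coordinates). Camera axes: x right, y down, z forward; pixel columns grow to the right and rows downward; lengths in m; the calibration is good to about 2 mm. A picture is of the moment at which its call begins: read the wrist's pose just before it. camera_model takes no time and is no camera call; for the wrist camera it gives the pose at the moment of the call.
- ctrl.close_job(): hands the job in; it is judged then, once.
The state is a dict: "clock": time; "joint_pos": joint angles; "qvel": joint speeds; "tau": joint torques, N m; "tool_pos": TCP position; "orientation": TCP orientation; "force": force on the tool from outside, world axes, zero at the start; "moment": the same for the moment, N m; "opening": finger opening in m; "gripper_force": force on a finger pad.
Only numpy, scipy, OpenCV 4.12 (cv2) and the standard library are available. Lean on these libraries where they do the work, as an engineer would, in place of code of your own. Each camera call takes 0.05 s, during which the arm holds its last target. There are 200 camera calls.

## Working session

There is one attempt and no reset: what is moved stays moved. The work goes in short steps, Python scripts to look and compute and a tool call to move; the robot and the scene stay as the last step left them, time stands still between calls to the robot, and variables do not carry over. Pictures are saved under pics/ and viewed, at most 14 in all, crops included, and the job is handed in when it is done.

Besides the shell and the picture viewer there is one more tool, called after "Emit:" by a JSON object that holds its "op" and its "data". move_arm: Moves the arm, as the interface text tells. Its arguments: {"type":"object","properties":{"moves":{"type":"array"}},"required":["moves"]}

```bash
mkdir -p pics; cat > h.py <<'E'
import numpy as np, cv2
from plant import ctrl, vision
def snap(n):
    m=vision.camera_model(n); p,d=vision.snapshot(n)
    f=240/np.tan(np.radians(m["vertical_fov"])/2)
    v,u=np.mgrid[0:480,0:640]
    P=np.stack([(u-m["cx"])/f*d,(v-m["cy"])/f*d,d],-1)
    T=np.array(m["cam_to_world"]); W=P@T[:3,:3].T+T[:3,3]; W[d==0]=np.nan
    return p,d,W
def save(n,p): cv2.imwrite("pics/"+n,cv2.cvtColor(p,cv2.COLOR_RGB2BGR))
E
python3 - <<'E'
from h import *
for n in("scene","side"):
    p,d,W=snap(n); save(n+"0.png",p); np.savez(n+"0.npz",p=p,W=W)
    print(vision.camera_model(n)["cam_to_world"])
o=ctrl.get_obs(); print(o)
E
```

```text
[[-0.65959035  0.63625657 -0.40014765  1.10518467]
 [ 0.75158428  0.55275702 -0.35997325  0.59293933]
 [-0.00785092 -0.53817957 -0.84279363  1.45550488]
 [ 0.          0.          0.          1.        ]]
[[ 0.66682417 -0.53939297  0.51419913 -0.50012311]
 [-0.74520019 -0.4870058   0.45552389 -0.84410273]
 [ 0.00471157 -0.68693563 -0.72670299  1.47175441]
 [ 0.          0.          0.          1.        ]]
{'clock': 0.1, 'joint_pos': array([-5.07001090e+01,  2.05873810e+01,  6.41165939e-01, -1.72714933e-02,
       -7.01344279e+01, -1.65056778e+01]), 'qvel': array([-0.07727793, -0.0507827 ,  0.16314501,  0.075708  , -0.05654092,
       -0.02224227]), 'tau': array([-3.94386749e-03, -5.84162951e+01,  2.93747771e+01,  7.01545537e+00,
        1.01248693e-02, -7.91937191e-05]), 'tool_pos': array([ 0.26132409, -0.62193132,  0.23373353]), 'orientation': array([ 1.79918067e+02, -7.34533191e-03, -1.57211662e+02]), 'force': array([-0.2413694 , -0.54167818, -0.40529055]), 'moment': array([0.0527216 , 0.03507471, 0.01814531]), 'gripper_force': 0.0, 'opening': 0.08753076143034012}
```

View pics/scene0.png

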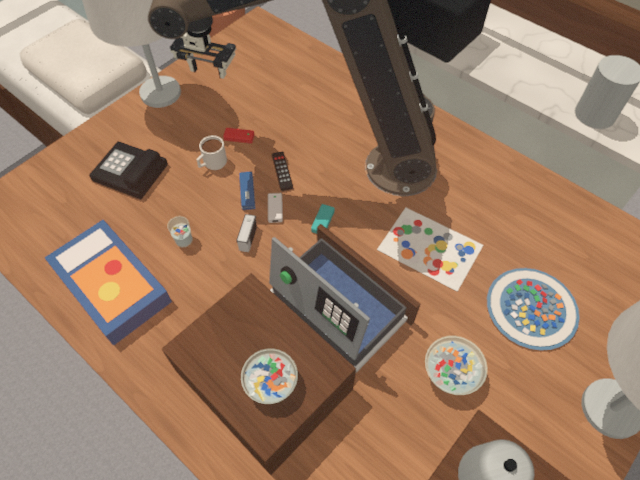

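View pics/side0.png

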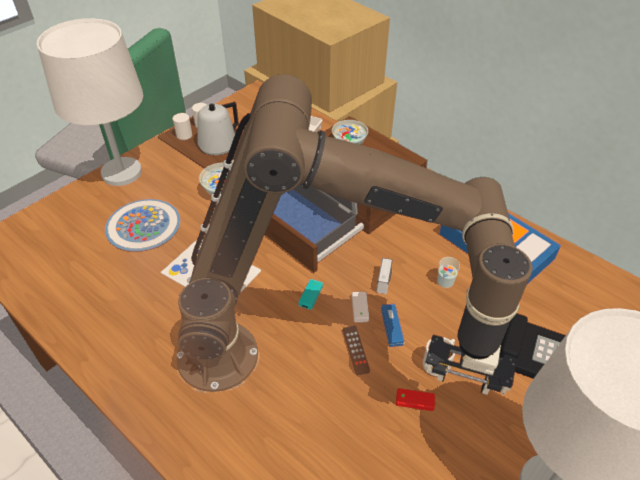

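The scene image shows:
- Camera (silver): (247,232)
- Pen case (blue): (247,190)
- Power-bank-shaped things: pale (275,207), red (239,135) and teal (323,218)
- Remote: (283,170)

The pale one fits "white". The red one needs checking against the jewellery box. I'll enlarge that area and measure.

```bash
cat > seg.py <<'E'
from h import *
def objs(W,zmin=.008,zmax=.2,roi=None):
    z=W[...,2]; m=((z>zmin)&(z<zmax)).astype(np.uint8)
    if roi: 
        k=np.zeros_like(m); k[roi[1]:roi[3],roi[0]:roi[2]]=1; m*=k
    n,l,s,c=cv2.connectedComponentsWithStats(m,connectivity=4)
    out=[]
    for i in range(1,n):
        if s[i,4]<60: continue
        Q=W[l==i]; zt=np.percentile(Q[:,2],95); T=Q[Q[:,2]>zt-.006]
        r=cv2.minAreaRect((T[:,:2]*1000).astype(np.float32))
        b=cv2.boxPoints(r); e=[b[1]-b[0],b[2]-b[1]]; e.sort(key=np.linalg.norm)
        a=np.degrees(np.arctan2(e[1][1],e[1][0]))%180
        out.append((c[i].round(),np.round(r[0]),[round(float(np.linalg.norm(x))) for x in e],round(a,1),round(zt*1000,1),s[i,4]))
    return out
E
python3 - <<'E'
from seg import *
for n,roi in(("scene",(150,110,345,260)),("side",(290,250,470,420))):
    D=np.load(n+"0.npz"); W=D["W"]; print(n, "desk z",np.nanmedian(W[roi[1]:roi[3],roi[0]:roi[2],2]))
    for o in objs(W,roi=roi): print(*o)
D=np.load("scene0.npz"); p=D["p"]; W=D["W"]
save("crop0.png",cv2.resize(p[110:260,150:350],(800,600),interpolation=cv2.INTER_CUBIC))
# safe: blue lining, drawer panel, lid pts
for u,v in((272,243),(366,352),(290,300),(325,238),(418,315),(320,240),(415,318),(354,381),(165,353),(265,462),(350,300),(330,290),(287,277),(404,320),(240,282),(255,278)): print((u,v),W[v,u].round(3))
E
```

```text
scene desk z 0.0012412179795053824
[238. 135.] [ 269. -511.] [51, 101] 123.2 29.3 363
[212. 153.] [ 400. -496.] [77, 85] 45.8 90.6 780
[156. 165.] [ 549. -613.] [26, 62] 49.3 73.3 360
[281. 171.] [ 285. -287.] [41, 158] 53.9 24.2 475
[246. 190.] [ 423. -316.] [42, 142] 49.1 33.2 506
[274. 207.] [ 411. -201.] [45, 102] 43.5 30.0 420
[324. 239.] [431.  56.] [22, 112] 87.1 126.8 1301
[246. 233.] [ 547. -188.] [36, 102] 28.9 64.2 524
[180. 231.] [ 682. -337.] [65, 65] 98.7 85.0 536
side desk z 0.0003878802204200227
[310. 257.] [420.   5.] [19, 29] 124.5 95.8 492
[448. 271.] [ 683. -341.] [60, 71] 30.8 83.6 503
[384. 275.] [ 544. -195.] [36, 106] 29.6 64.2 390
[310. 293.] [341. -60.] [45, 103] 20.3 29.5 423
[360. 306.] [ 406. -207.] [45, 104] 43.4 28.8 437
[392. 324.] [ 418. -321.] [45, 139] 47.9 33.3 632
[356. 349.] [ 278. -294.] [42, 162] 54.7 22.6 695
[426. 355.] [ 385. -463.] [7, 44] 23.1 90.8 82
[415. 399.] [ 262. -518.] [47, 101] 121.8 28.4 654
(272, 243) [0.623 0.017 0.28 ]
(366, 352) [0.618 0.334 0.065]
(290, 300) [0.654 0.097 0.114]
(325, 238) [0.438 0.036 0.106]
(418, 315) [0.41  0.365 0.   ]
(320, 240) [0.45  0.028 0.101]
(415, 318) [0.424 0.365 0.002]
(354, 381) [0.682 0.349 0.002]
(165, 353) [ 0.98  -0.019  0.162]
(265, 462) [0.999 0.342 0.155]
(350, 300) [0.513 0.196 0.029]
(330, 290) [0.634 0.218 0.296]
(287, 277) [0.654 0.094 0.238]
(404, 320) [0.465 0.35  0.036]
(240, 282) [ 0.719 -0.02   0.163]
(255, 278) [0.685 0.002 0.165]
```

View pics/crop0.png

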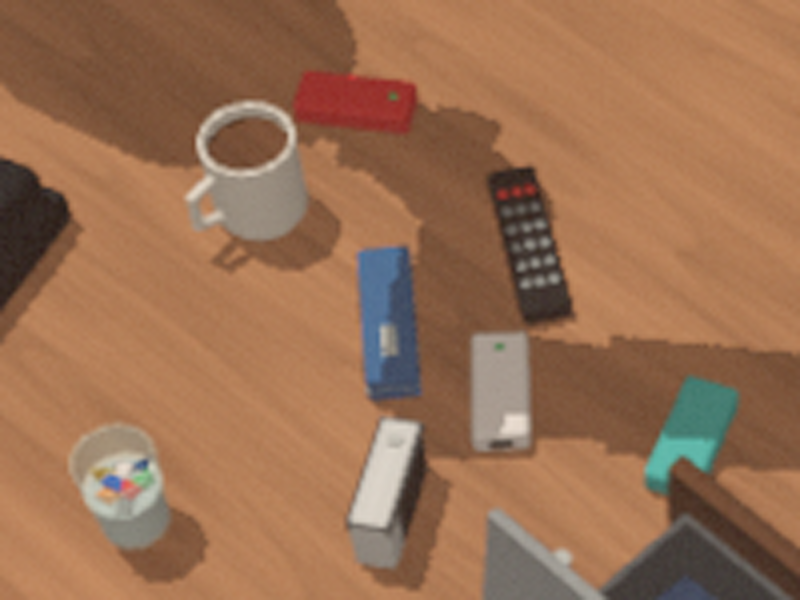

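Checked: the red one measures about 101×48×24 mm, has a charge LED and no brass band, so it is a power-bank decoy, not the 80×48×42 jewellery box. Teal is a decoy too. The pale-white one, crop (500,390), is the power bank. So the valuables present are the camera, pen case and power bank. Next I'll fit the safe and plan the grasps.

```bash
python3 - <<'E'
from seg import *
for n,rois in(("scene",{"panel":(310,222,420,330,.118,.135),"ctop":(165,270,355,462,.158,.172),"floor":(290,240,410,360,.015,.04),"lid":(270,235,370,355,.13,.33)}),("side",{"panel":(240,180,380,290,.118,.135),"floor":(250,170,380,270,.015,.04),"ctop":(300,100,440,220,.158,.172)})):
    D=np.load(n+"0.npz"); W=D["W"];p=D["p"].astype(int)
    for k,(a,b,c,d,z0,z1) in rois.items():
        Q=W[b:d,a:c].reshape(-1,3); C=p[b:d,a:c].reshape(-1,3)
        m=(Q[:,2]>z0)&(Q[:,2]<z1)
        if k=="floor": m&=C[:,2]>C[:,0]+15
        Q=Q[m]
        if k=="lid":
            Q=Q[Q[:,2]>.15]; A=np.c_[Q[:,1:],np.ones(len(Q))]; s=np.linalg.lstsq(A,Q[:,0],rcond=None)[0]; print("lid x=a*y+b*z+c",s.round(3), Q[:,1].min(),Q[:,1].max(),Q[:,2].max());continue
        mu,ss,V=cv2.PCACompute2((Q[:,:2]).astype(np.float32),None)
        r=cv2.minAreaRect((Q[:,:2]*1000).astype(np.float32)); print(n,k,len(Q),"rect",np.round(r[0]),np.round(r[1]),round(r[2],1),"z",np.median(Q[:,2]).round(4),"pca",V[0].round(3))
E
```

```text
scene panel 915 rect [544. 178.] [371. 234.] 86.5 z 0.1251 pca [0.011]
scene ctop 16028 rect [820. 163.] [382. 343.] 86.7 z 0.1644 pca [0.013]
scene floor 2030 rect [531. 171.] [293. 154.] 86.5 z 0.0261 pca [0.008]
lid x=a*y+b*z+c [ 0.05  -0.681  0.811] 0.01308238679745799 0.3338746383749541 0.3045058347253162
side panel 376 rect [558.  89.] [206. 282.] 86.0 z 0.1247 pca [0.008]
side floor 1785 rect [581. 197.] [262. 142.] 86.0 z 0.0251 pca [0.005]
side ctop 897 rect [819. 164.] [383. 356.] 85.3 z 0.164 pca [0.009]
```

```bash
python3 - <<'E'
from seg import *
D=np.load("scene0.npz");W=D["W"];p=D["p"].astype(int)
a=np.radians(-3.4);ex=np.array([np.cos(a),np.sin(a)]);ey=np.array([-ex[1],ex[0]])
Q=np.concatenate([W[...,:2]@ex[:,None],W[...,:2]@ey[:,None],W[...,2:]],-1)
def rng(m,t):
    q=Q[m]; print(t,len(q),np.nanpercentile(q[:,0],[1,5,50,95,99]).round(3),np.nanpercentile(q[:,1],[1,5,50,95,99]).round(3))
z=Q[...,2]; bl=(p[...,2]>p[...,0]+15)
roi=np.zeros(z.shape,bool); roi[225:470,160:425]=1
rng(roi&(z>.121)&(z<.130)&(Q[...,0]<.46),"panel")
rng(roi&(z>.16)&(z<.17)&(Q[...,0]>.66),"ctop")
rng(roi&(z>.018)&(z<.032)&bl,"floor")
rng(roi&(z>.096)&(z<.104)&(Q[...,0]<.6),"rim")
for zz in(.14,.18,.22,.26,.29): rng(roi&(abs(z-zz)<.008)&(Q[...,0]<.67)&(Q[...,0]>.5),"lid%.2f"%zz)
S=np.load("side0.npz")["W"]; Q=np.concatenate([S[...,:2]@ex[:,None],S[...,:2]@ey[:,None],S[...,2:]],-1);z=Q[...,2]
roi=np.zeros(z.shape,bool); roi[150:290,230:420]=1
rng(roi&(z>.121)&(z<.130)&(Q[...,0]<.46),"sidepanel")
for zz in(.18,.22,.26): rng(roi&(abs(z-zz)<.008)&(Q[...,0]<.67)&(Q[...,0]>.5),"sidelid%.2f"%zz)
m=vision.camera_model("wrist")
print(np.round(m["cam_to_world"],3))
o=ctrl.get_obs()
from scipy.spatial.transform import Rotation as Ro
print(Ro.from_euler("xyz",o["orientation"],degrees=True).as_matrix().round(3))
E
```

```text
panel 701 [0.416 0.418 0.427 0.435 0.437] [0.032 0.047 0.23  0.381 0.393]
ctop 14832 [0.684 0.696 0.84  0.968 0.978] [0.027 0.042 0.204 0.388 0.399]
floor 1955 [0.39  0.446 0.477 0.54  0.575] [-0.025  0.069  0.228  0.342  0.347]
rim 570 [0.431 0.433 0.445 0.567 0.593] [0.049 0.053 0.24  0.37  0.387]
lid0.14 332 [0.639 0.641 0.644 0.646 0.647] [0.056 0.069 0.223 0.36  0.37 ]
lid0.18 276 [0.633 0.635 0.639 0.642 0.642] [0.055 0.069 0.209 0.362 0.37 ]
lid0.22 348 [0.628 0.63  0.634 0.653 0.656] [0.053 0.068 0.228 0.36  0.37 ]
lid0.26 433 [0.622 0.623 0.627 0.632 0.634] [0.055 0.07  0.232 0.358 0.369]
lid0.29 637 [0.601 0.61  0.62  0.623 0.624] [0.055 0.07  0.229 0.358 0.369]
sidepanel 227 [0.414 0.415 0.424 0.433 0.435] [0.022 0.029 0.113 0.212 0.221]
sidelid0.18 0 nan nan
sidelid0.22 0 nan nan
sidelid0.26 0 nan nan
[[-0.388  0.881  0.27   0.187]
 [ 0.922  0.37   0.116 -0.652]
 [ 0.002  0.294 -0.956  0.384]
 [ 0.     0.     0.     1.   ]]
[[-0.922 -0.387 -0.001]
 [-0.387  0.922  0.001]
 [ 0.     0.001 -1.   ]]
  return np.nanmean(a, axis, out=out, keepdims=keepdims)
```

Safe fit (console yaw about -3.4°): safe centre is near world (0.552, 0.180), lid about 1.4 rad. Sizes and heights agree with the description. I'll take the camera first.

```bash
cat > go.py <<'E'
from seg import *
from scipy.spatial.transform import Rotation as Ro
A=np.radians(-3.4); EX=np.array([np.cos(A),np.sin(A)]); EY=np.array([-EX[1],EX[0]])
def safe(dx,dy): return EX*(.540+dx)+EY*(.212+dy)
def to(x,y,z,yaw=None):
    o=ctrl.get_obs(); R=Ro.from_euler("xyz",o["orientation"],degrees=True)
    d=R.inv().apply(np.array([x,y,z])-o["tool_pos"])*100
    t=np.zeros(3)
    if yaw is not None: t=(R.inv()*Ro.from_euler("xyz",[180,0,yaw],degrees=True)).as_rotvec()
    print("t",round(o["clock"],2),"pos",o["tool_pos"].round(4),"rpy",o["orientation"].round(1),"| d_cm",d.round(2),"turn",t.round(3))
E
python3 -c "
from go import *
to(.546,-.191,.235,-151)"
```

```text
t 0.1 pos [ 0.2613 -0.6219  0.2337] rpy [ 179.9   -0.  -157.2] | d_cm [-42.94  28.7   -0.09] turn [ 0.001 -0.    -0.108]
```

Emit:
{"op": "move_arm", "data": {"moves": [8.7,-3.9,2.6,0,0,0,0,8.7,-3.9,2.6,0,0,0,0,8.7,-3.9,2.6,0,0,0,0,8.7,-3.9,2.6,0,0,0,0,8.7,-3.9,2.6,0,0,0,0,8.7,-3.9,2.6,0,0,0,0,8.7,-3.9,2.6,0,0,0,0,8.7,-3.9,2.6,0,0,0,0]}}

```text
clock: 0.9
tool_pos: [0.4691, -0.3078, 0.2345]
orientation: [180.0, -0.0, -157.2]
force: [1.2, -0.7, 0.1]
opening: 0.0868
gripper_force: 0.0
```

```bash
python3 -c "
from go import *
to(.546,-.191,.235,-151)"
```

```text
t 0.9 pos [ 0.4691 -0.3078  0.2345] rpy [ 180.    -0.  -157.2] | d_cm [-11.62   7.79  -0.05] turn [ 0.    -0.    -0.108]
```

Emit:
{"op": "move_arm", "data": {"moves": [8.7,-3.9,2.6,0,0,0,0,8.7,-3.9,2.6,0,0,0,0,8.7,-3.8,2.6,0,0,0,0,8.7,0,0,3,0,0,-0.108,8.7,0,0,3,0,0,0,8.7,0,0,0,0,0,0]}}

```text
clock: 1.5
tool_pos: [0.5426, -0.1918, 0.1703]
orientation: [179.7, -0.3, -151.0]
force: [-0.7, -0.1, -0.2]
opening: 0.0869
gripper_force: 0.0
```

```bash
cat >> go.py <<'E'
def look():
    for n,roi in(("scene",(200,110,345,260)),("side",(290,250,470,420)),("wrist",(0,0,640,480))):
        p,d,W=snap(n); print(n); save("last_%s.png"%n,p); np.savez("last_%s.npz"%n,p=p,W=W)
        for o in objs(W,.012,.1,roi):
            if max(o[2])<170 and (n!="wrist" or o[5]>1500): print(*o)
E
python3 -c "
from go import *
look()
to(.546,-.191,.034,-151)"
```

```text
scene
[206. 154.] [ 418. -504.] [31, 83] 57.4 90.5 310
[283. 185.] [ 327. -245.] [25, 51] 87.2 24.5 92
[274. 207.] [ 412. -200.] [45, 100] 43.1 29.9 383
[246. 205.] [ 466. -275.] [20, 30] 130.4 32.0 73
[322. 217.] [346. -53.] [45, 101] 18.2 30.0 348
[246. 232.] [ 547. -189.] [36, 104] 31.2 64.1 499
[322. 251.] [461.  45.] [84, 126] 130.2 98.8 563
side
[310. 257.] [420.  13.] [22, 41] 115.1 89.7 455
[448. 270.] [ 682. -341.] [60, 65] 32.3 84.4 491
[384. 274.] [ 543. -194.] [34, 105] 29.8 64.0 382
[310. 293.] [342. -60.] [46, 104] 19.3 28.3 410
[360. 305.] [ 407. -205.] [45, 101] 44.3 28.9 413
[392. 324.] [ 417. -321.] [45, 139] 48.4 32.7 625
[356. 349.] [ 281. -293.] [41, 158] 54.0 22.7 615
[439. 355.] [ 398. -496.] [78, 81] 27.7 90.1 999
[415. 398.] [ 263. -517.] [46, 100] 124.2 28.3 624
wrist
[268.  51.] [ 438. -296.] [44, 84] 48.3 29.8 6198
[388.  74.] [ 409. -201.] [46, 104] 44.1 25.8 7968
[581.  92.] [344. -54.] [47, 104] 21.1 25.8 8394
[320. 232.] [ 545. -189.] [35, 102] 29.8 61.6 5371
[591. 253.] [438.  12.] [14, 45] 43.2 90.5 6502
[101. 271.] [ 659. -346.] [17, 54] 114.5 84.3 3529
t 1.65 pos [ 0.5458 -0.1933  0.1757] rpy [-179.9    0.  -151. ] | d_cm [-0.13  0.2  14.17] turn [-0.001  0.    -0.001]
```

View pics/last_wrist.png

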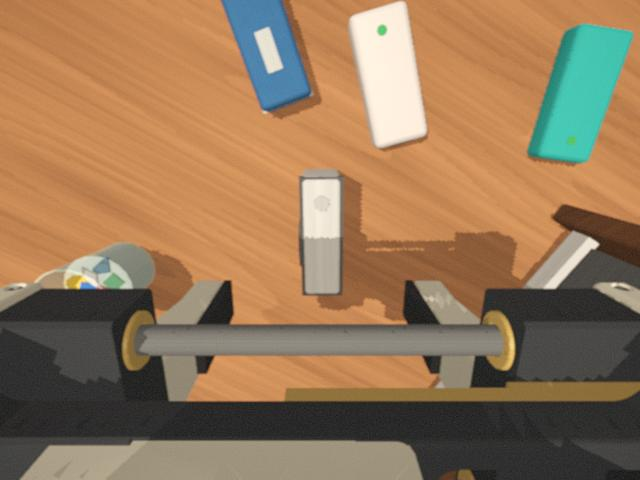

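The wrist image shows the camera at (320,235) between the fingers, yaw 29.8°, about 2–3 mm off. The pale power bank is confirmed white at (388,74). Descending to grip.

Emit:
{"op": "move_arm", "data": {"moves": [8.7,0,0.3,3,0,0,0,8.7,0,0,3,0,0,0,8.7,0,0,3,0,0,0,8.7,0,0,3,0,0,0,8.7,0,0,2.2,0,0,0,1.5,0,0,0,0,0,0,1.5,0,0,0,0,0,0,1.5,0,0,0,0,0,0]}}

```text
clock: 2.45
tool_pos: [0.5454, -0.1905, 0.0347]
orientation: [-179.9, 0.2, -151.0]
force: [0.5, 0.1, 0.2]
opening: 0.0688
gripper_force: 0.0
```

Emit:
{"op": "move_arm", "data": {"moves": [1.5,0,0,0,0,0,0,1.5,0,0,0,0,0,0,1.5,0,0,0,0,0,0,1.5,0,0,-4,0,0,0,1.5,0,0,-4,0,0,0,1.5,0,0,-4,0,0,0,1.5,0,0,-4,0,0,0,1.5,0,0,-3,0,0,0]}}

```text
clock: 3.25
tool_pos: [0.5442, -0.1903, 0.2258]
orientation: [-179.9, 0.1, -151.0]
force: [0.4, 0.4, 0.5]
opening: 0.0152
gripper_force: 0.0
```

```bash
python3 -c "
from go import *
x,y=safe(0,0); print(x,y)
to(x,y,.23,-183.4)"
```

```text
0.5516224582769371 0.17960140178881895
t 3.25 pos [ 0.5442 -0.1903  0.2258] rpy [-1.799e+02  1.000e-01 -1.510e+02] | d_cm [-18.58  31.99  -0.43] turn [-0.001  0.003  0.565]
```

The fingers were slow and I lifted too early (opening 15 mm, no grip). I'll check how the camera stands now.

```bash
python3 -c "
from go import *
look()
"
```

```text
scene
[205. 148.] [ 418. -505.] [34, 79] 59.3 92.9 192
[282. 174.] [ 290. -281.] [40, 144] 54.7 23.8 344
[248. 201.] [ 449. -286.] [44, 58] 51.0 33.4 170
[274. 207.] [ 412. -201.] [45, 104] 43.4 29.4 411
[322. 217.] [346. -53.] [45, 103] 21.4 29.0 346
[246. 232.] [ 548. -189.] [36, 102] 29.9 63.8 498
[322. 251.] [476.  67.] [101, 111] 97.8 98.8 562
side
[310. 257.] [421.  13.] [21, 40] 110.1 89.3 461
[448. 270.] [ 682. -341.] [62, 67] 16.0 82.9 494
[384. 274.] [ 544. -194.] [33, 105] 29.5 64.0 381
[310. 293.] [343. -60.] [44, 99] 20.7 29.0 408
[360. 306.] [ 406. -207.] [44, 105] 43.8 28.6 417
[392. 324.] [ 418. -321.] [44, 141] 47.6 32.7 620
[356. 349.] [ 280. -293.] [42, 159] 54.1 22.9 626
[439. 355.] [ 398. -498.] [78, 83] 33.1 90.2 1001
[415. 398.] [ 261. -517.] [47, 102] 123.2 28.6 624
wrist
[272.  51.] [ 433. -301.] [44, 98] 48.1 29.8 5276
[377.  79.] [ 409. -201.] [46, 104] 43.9 25.8 5749
[542.  95.] [343. -54.] [46, 104] 21.3 25.9 6010
[319. 214.] [ 545. -189.] [34, 101] 29.8 61.7 3871
[541. 260.] [467.  17.] [80, 115] 147.8 96.6 9143
[123. 265.] [ 681. -337.] [63, 64] 159.2 85.0 5330
[582. 294.] [460.  53.] [42, 90] 124.7 90.1 2290
[101. 377.] [ 846. -317.] [25, 65] 85.3 70.4 3066
[532. 377.] [602. 111.] [88, 167] 96.7 27.8 3277
```

View pics/last_wrist.png

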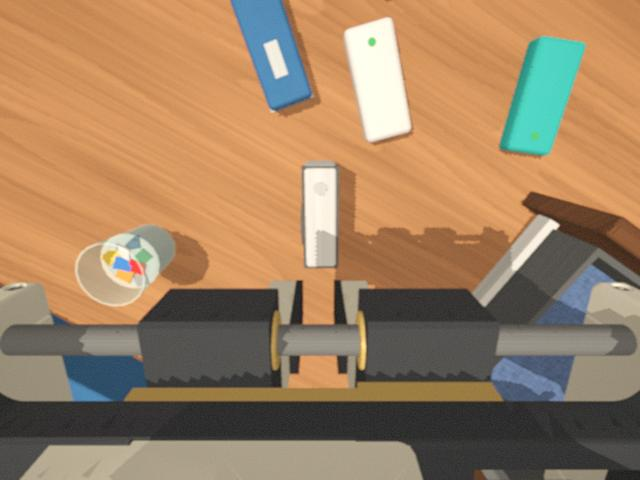

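The camera is untouched, still at (545,-189) mm and upright. Retrying with time for the fingers.

Emit:
{"op": "move_arm", "data": {"moves": [6.5,0,0,0,0,0,0,6.5,0,0,0,0,0,0,6.5,0,0,3,0,0,0,6.5,0,0,3,0,0,0,6.5,0,0,3,0,0,0,6.5,0,0,0,0,0,0,6.5,0,0,0,0,0,0,6.5,0,0,0,0,0,0]}}

```text
clock: 4.2
tool_pos: [0.5448, -0.1904, 0.1339]
orientation: [-179.9, 0.1, -151.0]
force: [1.2, -1.2, 1.2]
opening: 0.0643
gripper_force: 0.0
```

Emit:
{"op": "move_arm", "data": {"moves": [6.5,0,0,3,0,0,0,6.5,0,0,3,0,0,0,6.5,0,0,3,0,0,0,6.5,0,0,1.1,0,0,0,1.5,0,0,0,0,0,0,1.5,0,0,0,0,0,0,1.5,0,0,0,0,0,0,1.5,0,0,0,0,0,0]}}

```text
clock: 5.0
tool_pos: [0.5448, -0.1902, 0.0331]
orientation: [-179.9, 0.1, -151.0]
force: [0.8, -0.5, -0.5]
opening: 0.0386
gripper_force: 0.0
```

Emit:
{"op": "move_arm", "data": {"moves": [1.5,0,0,0,0,0,0,1.5,0,0,0,0,0,0,1.5,0,0,0,0,0,0,1.5,0,0,0,0,0,0]}}

```text
clock: 5.4
tool_pos: [0.5445, -0.1902, 0.0327]
orientation: [-179.9, 0.1, -151.0]
force: [-1.5, 2.0, 6.8]
opening: 0.0341
gripper_force: 29.9
```

Gripped at 34 mm, 30 N. Lifting, turning to the safe's axes, then going over.

Emit:
{"op": "move_arm", "data": {"moves": [1.5,0,0,-4,0,0,0,1.5,0,0,-4,0,0,0,1.5,0,0,-4,0,0,0,1.5,0,0,-4,0,0,0,1.5,0,0,0,0,0,0.141,1.5,0,0,0,0,0,0.141,1.5,0,0,0,0,0,0.141,1.5,0,0,0,0,0,0.141]}}

```text
clock: 6.2
tool_pos: [0.5433, -0.19, 0.1914]
orientation: [180.0, -0.0, 176.3]
force: [0.5, 0.6, -2.3]
opening: 0.034
gripper_force: 29.9
```

```bash
python3 -c "
from go import *
print(ctrl.get_obs()['opening'],ctrl.get_obs()['gripper_force'])
x,y=safe(0,0)
to(x,y,.19,-183.4)"
```

```text
0.0340436357757826 29.912878274917603
t 6.2 pos [ 0.5433 -0.19    0.1914] rpy [180.   -0.  176.3] | d_cm [ 1.54 36.94  0.16] turn [ 0.    -0.001 -0.005]
```

Emit:
{"op": "move_arm", "data": {"moves": [1.5,0.8,4,0,0,0,0,1.5,0.7,4,0,0,0,0,1.5,0,4,0,0,0,0,1.5,0,4,0,0,0,0,1.5,0,4,0,0,0,0,1.5,0,4,0,0,0,0,1.5,0,4,0,0,0,0,1.5,0,4,0,0,0,0]}}

```text
clock: 7.0
tool_pos: [0.5468, 0.1317, 0.1915]
orientation: [180.0, -0.0, 176.7]
force: [1.6, -0.6, -2.8]
opening: 0.0337
gripper_force: 29.9
```

Emit:
{"op": "move_arm", "data": {"moves": [1.5,0,4,0,0,0,0,1.5,0,0.9,0,0,0,0,1.5,0,0,0,0,0,0,1.5,0,0,4,0,0,0,1.5,0,0,4,0,0,0]}}

```text
clock: 7.5
tool_pos: [0.5507, 0.1786, 0.1118]
orientation: [179.9, 0.1, 176.6]
force: [-0.6, -0.1, -3.4]
opening: 0.0339
gripper_force: 29.9
```

```bash
python3 -c "
from go import *
print(ctrl.get_obs()['opening'],ctrl.get_obs()['gripper_force'])
x,y=safe(0,0)
to(x,y,.063,-183.4)"
```

```text
0.03387222796680107 29.920230209827423
t 7.5 pos [0.5507 0.1786 0.1118] rpy [1.799e+02 1.000e-01 1.766e+02] | d_cm [-0.08  0.09  4.88] turn [0.002 0.002 0.001]
```

Emit:
{"op": "move_arm", "data": {"moves": [1.5,0,0,2.5,0,0,0,1.5,0,0,2.4,0,0,0,5.5,0,0,0,0,0,0,5.5,0,0,0,0,0,0,5.5,0,0,0,0,0,0,5.5,0,0,0,0,0,0,5.5,0,0,0,0,0,0,5.5,0,0,0,0,0,0]}}

```text
clock: 8.3
tool_pos: [0.5505, 0.1793, 0.0633]
orientation: [180.0, 0.1, 176.7]
force: [0.2, 1.2, 0.0]
opening: 0.055
gripper_force: 0.0
```

Emit:
{"op": "move_arm", "data": {"moves": [6.5,0,0,-4,0,0,0,6.5,0,0,-4,0,0,0,6.5,0,0,-4,0,0,0,6.5,0,0,-4,0,0,0,6.5,0,0,0,0,0,0]}}

```text
clock: 8.8
tool_pos: [0.553, 0.1803, 0.2292]
orientation: [179.7, 0.5, 176.7]
force: [0.9, -0.0, -0.6]
opening: 0.0652
gripper_force: 0.0
```

```bash
python3 -c "
from go import *
look()
p=cv2.imread('pics/last_scene.png'); q=cv2.imread('pics/last_wrist.png')
cv2.imwrite('pics/m1.png',np.hstack([cv2.resize(p,(400,300)),cv2.resize(q,(400,300))]))
to(.409,-.202,.22,-136.5)"
```

```text
scene
[238. 135.] [ 270. -511.] [48, 101] 125.3 30.4 336
[212. 152.] [ 398. -493.] [75, 87] 48.9 90.4 726
[281. 170.] [ 285. -288.] [41, 159] 54.5 24.3 441
[246. 190.] [ 422. -316.] [42, 139] 48.3 33.9 493
[274. 207.] [ 412. -201.] [45, 105] 43.5 28.7 412
[318. 217.] [352. -65.] [20, 90] 21.3 28.8 100
[308. 256.] [515.  23.] [7, 37] 175.8 98.4 91
side
[310. 257.] [422.  18.] [20, 46] 96.3 87.8 464
[448. 270.] [ 684. -340.] [62, 67] 6.2 82.6 491
[311. 293.] [342. -59.] [44, 104] 20.8 28.5 408
[360. 306.] [ 406. -206.] [45, 102] 43.2 28.6 422
[392. 324.] [ 418. -321.] [44, 140] 49.0 32.7 622
[356. 349.] [ 279. -295.] [41, 160] 54.3 23.5 635
[439. 355.] [ 399. -496.] [80, 80] 43.3 90.5 1004
[415. 398.] [ 263. -517.] [46, 101] 123.0 28.2 626
wrist
[60. 30.] [363. -45.] [46, 61] 20.4 25.7 3617
[626. 147.] [509. 460.] [13, 80] 12.4 70.8 2710
t 8.95 pos [0.5499 0.1791 0.2226] rpy [180.    0.  176.7] | d_cm [ 11.85 -38.86   0.23] turn [ 0.001  0.    -0.817]
```

View pics/m1.png

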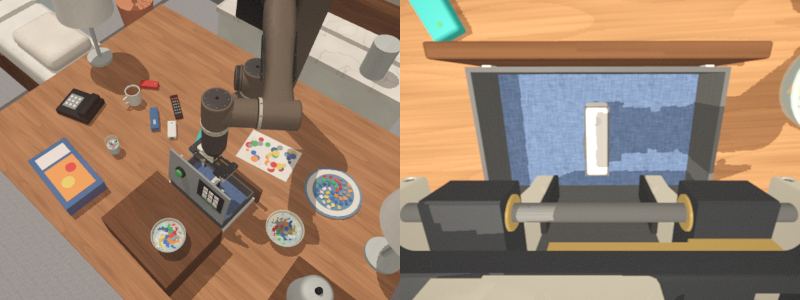

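The right half shows the camera standing in the safe at (597,140), let go. Going to the power bank.

Emit:
{"op": "move_arm", "data": {"moves": [6.5,1.2,-3.9,0,0,0,0,6.5,1.2,-3.9,0,0,0,0,6.5,1.2,-3.9,0,0,0,0,6.5,1.2,-3.9,0,0,0,0,6.5,1.2,-3.9,0,0,0,0,6.5,1.2,-3.9,0,0,0,0,6.5,1.2,-3.9,0,0,0,0,6.5,1.2,-3.9,0,0,0,0]}}

```text
clock: 9.75
tool_pos: [0.4347, -0.1282, 0.2214]
orientation: [-180.0, -0.1, 176.7]
force: [1.1, 0.1, 0.4]
opening: 0.0653
gripper_force: 0.0
```

Emit:
{"op": "move_arm", "data": {"moves": [7,1.1,-3.8,0,0,0,0,7,1.1,-3.8,0,0,0,0,7,0,0,0,0,0,-0.137,7,0,0,0,0,0,-0.136,7,0,0,0,0,0,-0.136,7,0,0,0,0,0,-0.136,7,0,0,0,0,0,-0.136,7,0,0,0,0,0,-0.136]}}

```text
clock: 10.55
tool_pos: [0.4091, -0.2013, 0.2212]
orientation: [179.9, -0.1, -136.2]
force: [0.1, 0.5, 0.2]
opening: 0.0703
gripper_force: 0.0
```

```bash
python3 -c "
from go import *
look()
to(.409,-.202,.014,-136.3)"
```

```text
scene
[232. 133.] [ 276. -522.] [50, 76] 121.4 29.3 157
[212. 152.] [ 399. -494.] [75, 86] 42.9 91.1 721
[282. 174.] [ 292. -279.] [41, 136] 55.2 24.6 327
[246. 190.] [ 423. -316.] [43, 140] 48.2 33.6 499
[274. 207.] [ 413. -200.] [44, 103] 46.2 29.0 404
[322. 217.] [344. -55.] [43, 99] 21.8 29.5 347
[322. 251.] [476.  65.] [102, 111] 98.9 99.0 566
side
[310. 257.] [421.  12.] [23, 41] 121.3 89.1 457
[448. 270.] [ 682. -341.] [60, 71] 31.3 83.7 492
[311. 293.] [340. -60.] [48, 106] 18.8 28.8 403
[360. 306.] [ 406. -207.] [44, 105] 44.1 28.5 427
[392. 324.] [ 418. -322.] [44, 142] 47.4 32.9 617
[356. 349.] [ 279. -293.] [41, 157] 55.1 23.9 627
[439. 355.] [ 397. -497.] [80, 81] 139.5 90.5 998
[415. 398.] [ 263. -517.] [46, 101] 123.1 28.2 628
wrist
[68. 14.] [ 423. -463.] [4, 33] 139.8 81.4 3222
[345.  67.] [ 291. -275.] [42, 125] 54.5 20.7 6218
[224. 135.] [ 419. -316.] [45, 140] 48.2 29.7 7085
[317. 210.] [ 409. -200.] [46, 103] 43.9 25.6 4234
[457. 256.] [343. -54.] [45, 104] 20.8 25.6 3773
t 10.7 pos [ 0.4093 -0.2013  0.2215] rpy [ 1.799e+02 -1.000e-01 -1.367e+02] | d_cm [ 0.04 -0.06 20.75] turn [ 0.002 -0.001 -0.007]
```

Emit:
{"op": "move_arm", "data": {"moves": [7,0,0.1,4,0,0,0,7,0,0,4,0,0,0,7,0,0,4,0,0,0,7,0,0,4,0,0,0,7,0,0,3.5,0,0,0,7,0,0,1.2,0,0,0,3,0,0,0,0,0,0,3,0,0,0,0,0,0]}}

```text
clock: 11.5
tool_pos: [0.4092, -0.2007, 0.0155]
orientation: [180.0, -0.0, -136.6]
force: [-0.3, 0.1, 0.6]
opening: 0.0593
gripper_force: 0.0
```

Emit:
{"op": "move_arm", "data": {"moves": [3,0,0,0,0,0,0,3,0,0,0,0,0,0,3,0,0,0,0,0,0,3,0,0,0,0,0,0,3,0,0,0,0,0,0]}}

```text
clock: 12.0
tool_pos: [0.4101, -0.2007, 0.0166]
orientation: [-179.9, 0.1, -136.5]
force: [-0.8, 1.2, 7.8]
opening: 0.0457
gripper_force: 30.0
```

Emit:
{"op": "move_arm", "data": {"moves": [3,0,0,-4,0,0,0,3,0,0,-4,0,0,0,3,0,0,-4,0,0,0,3,0,0,-4,0,0,0,3,0,0,-3,0,0,0.137,3,0,0,0,0,0,0.137,3,0,0,0,0,0,0.136,3,0,0,0,0,0,0.136]}}

```text
clock: 12.8
tool_pos: [0.4087, -0.2005, 0.2058]
orientation: [180.0, 0.0, -168.2]
force: [-0.9, 0.4, -2.4]
opening: 0.0458
gripper_force: 30.0
```

Emit:
{"op": "move_arm", "data": {"moves": [3,0,0,0,0,0,0.136,3,0,0,0,0,0,0.136,3,0,0,0,0,0,0]}}

```text
clock: 13.1
tool_pos: [0.4087, -0.2005, 0.2055]
orientation: [180.0, -0.0, 176.5]
force: [-0.3, 0.5, -1.9]
opening: 0.0456
gripper_force: 30.0
```

```bash
python3 -c "
from go import *
print(ctrl.get_obs()['opening'],ctrl.get_obs()['gripper_force'])
x,y=safe(0,.09)
to(x,y,.20,-183.4)"
```

```text
0.045610723257911205 29.981643855571747
t 13.1 pos [ 0.4087 -0.2005  0.2055] rpy [180.   -0.  176.5] | d_cm [-11.9   47.82   0.57] turn [ 0.    -0.    -0.002]
```

Emit:
{"op": "move_arm", "data": {"moves": [3,-1,4,0,0,0,0,3,-1,4,0,0,0,0,3,-1,4,0,0,0,0,3,-1,4,0,0,0,0,3,-1,4,0,0,0,0,3,-1,4,0,0,0,0,3,-1,4,0,0,0,0,3,-1,4,0,0,0,0]}}

```text
clock: 13.9
tool_pos: [0.5079, 0.1157, 0.2056]
orientation: [180.0, -0.0, 176.9]
force: [1.4, -0.7, -1.6]
opening: 0.0456
gripper_force: 30.0
```

Emit:
{"op": "move_arm", "data": {"moves": [3,-1,4,0,0,0,0,3,-1,4,0,0,0,0,3,-1,4,0,0,0,0,3,-0.9,3.8,0,0,0,0,3,0,0,0,0,0,0,3,0,0,4,0,0,0,3,0,0,4,0,0,0]}}

```text
clock: 14.6
tool_pos: [0.5565, 0.2701, 0.1255]
orientation: [179.9, 0.1, 176.9]
force: [0.7, -0.7, -3.1]
opening: 0.0457
gripper_force: 30.0
```

```bash
python3 -c "
from go import *
print(ctrl.get_obs()['opening'],ctrl.get_obs()['gripper_force'])
x,y=safe(0,.09)
to(x,y,.052,-183.4)"
```

```text
0.04566351076687412 29.979845881462097
t 14.6 pos [0.5565 0.2701 0.1255] rpy [1.799e+02 1.000e-01 1.769e+02] | d_cm [-0.03 -0.07  7.35] turn [0.002 0.002 0.005]
```

Emit:
{"op": "move_arm", "data": {"moves": [3,0,0,3,0,0,0,3,0,0,2.5,0,0,0,3,0,0,1.8,0,0,0,3,0,0,0,0,0,0,6,0,0,0,0,0,0,6,0,0,0,0,0,0,6,0,0,0,0,0,0,6,0,0,0,0,0,0]}}

```text
clock: 15.4
tool_pos: [0.5568, 0.2699, 0.0538]
orientation: [179.9, 0.1, 176.6]
force: [-0.3, 0.5, -0.3]
opening: 0.0598
gripper_force: 0.0
```

Emit:
{"op": "move_arm", "data": {"moves": [6,0,0,0,0,0,0,6,0,0,-4,0,0,0,6,0,0,-4,0,0,0,7,0,0,-4,0,0,0,7,0,0,-4,0,0,0,7,0,0,0,0,0,0]}}

```text
clock: 16.0
tool_pos: [0.559, 0.271, 0.2196]
orientation: [179.6, 0.5, 176.7]
force: [0.0, -0.1, -0.9]
opening: 0.0695
gripper_force: 0.0
```

```bash
python3 -c "
from go import *
look()
p=cv2.imread('pics/last_scene.png'); q=cv2.imread('pics/last_wrist.png')
cv2.imwrite('pics/m2.png',np.hstack([cv2.resize(p,(400,300)),cv2.resize(q,(400,300))]))
to(.419,-.317,.21,-131.8)"
```

```text
scene
[238. 135.] [ 270. -510.] [49, 102] 121.5 29.9 338
[212. 152.] [ 401. -491.] [73, 89] 48.1 91.5 720
[281. 170.] [ 284. -287.] [41, 159] 54.9 24.3 450
[246. 190.] [ 423. -315.] [43, 140] 47.9 34.2 492
[322. 217.] [346. -53.] [44, 104] 19.4 29.4 348
[320. 251.] [477.  53.] [82, 98] 10.8 98.6 489
side
[310. 257.] [418.  14.] [22, 46] 115.0 90.2 453
[448. 270.] [ 682. -342.] [60, 68] 33.9 83.8 496
[311. 293.] [341. -59.] [44, 104] 22.2 29.1 405
[392. 324.] [ 418. -321.] [44, 138] 48.0 32.5 622
[356. 349.] [ 279. -294.] [41, 158] 54.7 23.1 638
[439. 355.] [ 397. -497.] [80, 82] 53.5 90.0 994
[415. 398.] [ 262. -518.] [48, 101] 123.9 28.5 631
wrist
[590. 137.] [501. 500.] [92, 160] 12.3 70.4 17917
t 16.15 pos [0.556  0.2693 0.2126] rpy [180.   -0.  176.6] | d_cm [ 10.2  -59.34   0.23] turn [ 0.001  0.    -0.901]
```

View pics/m2.png

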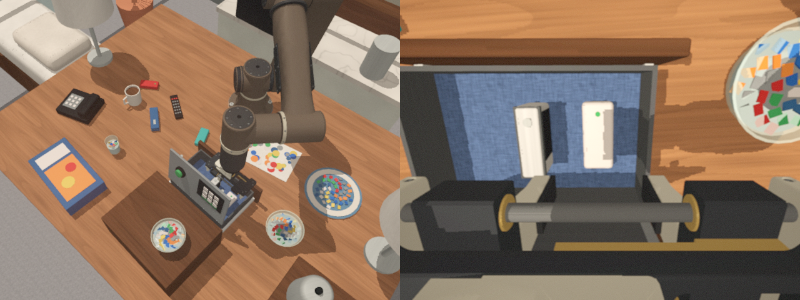

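Power bank at (597,135) and camera at (532,140) are both in the safe. Going to the pen case.

Emit:
{"op": "move_arm", "data": {"moves": [7,0.7,-4,0,0,0,0,7,0.7,-4,0,0,0,0,7,0.7,-4,0,0,0,0,7,0.7,-4,0,0,0,0,7,0.7,-4,0,0,0,0,7,0.7,-4,0,0,0,0,7,0.7,-4,0,0,0,0,7,0.7,-4,0,0,0,0]}}

```text
clock: 16.95
tool_pos: [0.48, -0.0483, 0.2113]
orientation: [-180.0, -0.1, 176.6]
force: [1.1, 0.0, -0.7]
opening: 0.0701
gripper_force: 0.0
```

Emit:
{"op": "move_arm", "data": {"moves": [7,0.7,-4,0,0,0,0,7,0.7,-4,0,0,0,0,7,0.7,-4,0,0,0,0,7,0.7,-4,0,0,0,0,7,0.7,-4,0,0,0,0,7,0.7,-4,0,0,0,0,7,0.4,-3.3,0,0,0,0,7,0,0,0,0,0,-0.137]}}

```text
clock: 17.75
tool_pos: [0.4176, -0.3192, 0.2107]
orientation: [179.9, -0.2, -175.7]
force: [0.3, 0.6, -0.2]
opening: 0.0699
gripper_force: 0.0
```

Emit:
{"op": "move_arm", "data": {"moves": [7,0,0,0,0,0,-0.137,7,0,0,0,0,0,-0.137,7,0,0,0,0,0,-0.137,7,0,0,0,0,0,-0.137,7,0,0,0,0,0,-0.137,7,0,0,0,0,0,-0.08,7,0,0,0,0,0,0]}}

```text
clock: 18.45
tool_pos: [0.4187, -0.3162, 0.2112]
orientation: [179.9, -0.1, -131.7]
force: [0.1, -0.5, 0.9]
opening: 0.0699
gripper_force: 0.0
```

```bash
python3 -c "
from go import *
look()
to(.419,-.317,.014,-131.8)"
```

```text
scene
[239. 137.] [ 278. -497.] [22, 81] 140.8 28.3 80
[212. 157.] [ 419. -491.] [46, 82] 103.2 88.9 507
[281. 170.] [ 284. -289.] [41, 161] 54.3 24.4 439
[246. 190.] [ 423. -316.] [42, 139] 48.0 34.1 487
[322. 217.] [347. -53.] [44, 102] 21.6 29.1 348
[322. 251.] [475.  67.] [101, 112] 100.2 98.9 552
side
[310. 257.] [426.  18.] [20, 46] 93.1 88.5 458
[448. 271.] [ 682. -341.] [61, 67] 34.4 83.7 487
[311. 293.] [340. -60.] [47, 105] 21.7 28.5 407
[392. 324.] [ 418. -323.] [44, 143] 46.8 32.2 620
[356. 349.] [ 278. -296.] [41, 158] 54.2 23.2 628
[439. 355.] [ 398. -496.] [79, 80] 132.2 89.9 994
[415. 398.] [ 262. -517.] [48, 100] 123.1 28.2 626
wrist
[179.  51.] [ 404. -486.] [62, 80] 137.7 90.6 12076
[440. 133.] [ 280. -290.] [42, 160] 54.5 20.6 7450
[316. 210.] [ 419. -317.] [44, 139] 48.2 29.7 5909
t 18.6 pos [ 0.419  -0.3163  0.2118] rpy [ 179.9   -0.  -131.9] | d_cm [ 0.04 -0.07 19.78] turn [ 0.001 -0.    -0.001]
```

Emit:
{"op": "move_arm", "data": {"moves": [7,0,0,4,0,0,0,7,0,0,4,0,0,0,7,0,0,4,0,0,0,7,0,0,4,0,0,0,7,0,0,3,0,0,0,7,0,0,0.7,0,0,0,3,0,0,0,0,0,0,3,0,0,0,0,0,0]}}

```text
clock: 19.4
tool_pos: [0.4204, -0.3169, 0.0168]
orientation: [-179.9, 0.0, -131.7]
force: [0.0, 0.5, 0.9]
opening: 0.0592
gripper_force: 0.0
```

Emit:
{"op": "move_arm", "data": {"moves": [3,0,0,0,0,0,0,3,0,0,0,0,0,0,3,0,0,0,0,0,0,3,0,0,0,0,0,0,3,0,0,0,0,0,0]}}

```text
clock: 19.9
tool_pos: [0.4203, -0.3168, 0.017]
orientation: [-179.9, 0.1, -131.7]
force: [-1.2, 0.7, 8.7]
opening: 0.0435
gripper_force: 30.0
```

Gripped at 43.5 mm. Lift and turn.

Emit:
{"op": "move_arm", "data": {"moves": [3,0,0,-4,0,0,0,3,0,0,-4,0,0,0,3,0,0,-4,0,0,0,3,0,0,-4,0,0,0,3,0,0,-3,0,0,0.137,3,0,0,0,0,0,0.137,3,0,0,0,0,0,0.137,3,0,0,0,0,0,0.137]}}

```text
clock: 20.7
tool_pos: [0.4192, -0.3163, 0.2064]
orientation: [-180.0, 0.1, -163.4]
force: [-0.2, -0.2, -0.9]
opening: 0.0437
gripper_force: 30.0
```

Emit:
{"op": "move_arm", "data": {"moves": [3,0,0,0,0,0,0.137,3,0,0,0,0,0,0.137,3,0,0,0,0,0,0.08,3,0,0,0,0,0,0]}}

```text
clock: 21.1
tool_pos: [0.4192, -0.3164, 0.2059]
orientation: [180.0, 0.0, 176.5]
force: [0.4, 0.4, -1.0]
opening: 0.0439
gripper_force: 30.0
```

```bash
python3 -c "
from go import *
print(ctrl.get_obs()['opening'],ctrl.get_obs()['gripper_force'])
x,y=safe(0,-.09)
to(x,y,.20,-183.4)"
```

```text
0.04390074768991165 29.998285174369812
t 21.1 pos [ 0.4192 -0.3164  0.2059] rpy [180.    0.  176.5] | d_cm [-10.23  41.31   0.6 ] turn [ 0.     0.001 -0.001]
```

Emit:
{"op": "move_arm", "data": {"moves": [3,-1,4,0,0,0,0,3,-1,4,0,0,0,0,3,-1,4,0,0,0,0,3,-1,4,0,0,0,0,3,-1,4,0,0,0,0,3,-1,4,0,0,0,0,3,-1,4,0,0,0,0,3,-1,4,0,0,0,0]}}

```text
clock: 21.9
tool_pos: [0.5183, -0.0001, 0.2061]
orientation: [180.0, 0.0, 176.8]
force: [1.2, -0.6, -1.8]
opening: 0.0436
gripper_force: 30.0
```

Emit:
{"op": "move_arm", "data": {"moves": [3,-1,4,0,0,0,0,3,-1,4,0,0,0,0,3,-0.2,1.3,0,0,0,0,3,0,0,0,0,0,0,3,0,0,4,0,0,0,3,0,0,4,0,0,0]}}

```text
clock: 22.5
tool_pos: [0.5461, 0.0895, 0.126]
orientation: [179.9, 0.2, 176.7]
force: [0.4, 0.0, -2.0]
opening: 0.0436
gripper_force: 30.0
```

```bash
python3 -c "
from go import *
print(ctrl.get_obs()['opening'],ctrl.get_obs()['gripper_force'])
x,y=safe(0,-.09)
to(x,y,.053,-183.4)"
```

```text
0.04362527711313732 29.997020065784454
t 22.5 pos [0.5461 0.0895 0.126 ] rpy [179.9   0.2 176.7] | d_cm [0.   0.02 7.3 ] turn [0.002 0.003 0.002]
```

Emit:
{"op": "move_arm", "data": {"moves": [3,0,0,3,0,0,0,3,0,0,2.5,0,0,0,3,0,0,1.8,0,0,0,3,0,0,0,0,0,0,5.8,0,0,0,0,0,0,5.8,0,0,0,0,0,0,5.8,0,0,0,0,0,0,5.8,0,0,0,0,0,0]}}

```text
clock: 23.3
tool_pos: [0.5462, 0.09, 0.0536]
orientation: [179.9, 0.1, 176.6]
force: [-0.5, 0.4, 0.1]
opening: 0.0576
gripper_force: 0.0
```

Emit:
{"op": "move_arm", "data": {"moves": [5.8,0,0,0,0,0,0,5.8,0,0,-4,0,0,0,5.8,0,0,-4,0,0,0,3,0,0,-4,0,0,0,3,0,0,-4,0,0,0,0,0,0,0,0,0,0]}}

```text
clock: 23.9
tool_pos: [0.5486, 0.0907, 0.219]
orientation: [179.8, 0.5, 176.7]
force: [1.2, 0.3, -0.5]
opening: 0.0393
gripper_force: 0.0
```

```bash
python3 -c "
from go import *
look()
p=cv2.imread('pics/last_scene.png'); q=cv2.imread('pics/last_wrist.png')
cv2.imwrite('pics/m3.png',np.hstack([cv2.resize(p,(400,300)),cv2.resize(q,(400,300))]))
to(.419,-.317,.21,-131.8)"
```

```text
scene
[238. 135.] [ 270. -511.] [51, 102] 123.9 29.2 339
[212. 153.] [ 399. -493.] [76, 84] 48.2 90.5 733
[281. 170.] [ 284. -288.] [39, 160] 53.7 25.0 424
[306. 256.] [516.  24.] [8, 35] 175.4 99.4 74
side
[310. 257.] [420.  12.] [24, 42] 119.2 89.7 465
[448. 270.] [ 682. -341.] [64, 66] 54.0 84.0 493
[311. 293.] [341. -60.] [46, 107] 21.7 28.4 405
[356. 349.] [ 278. -296.] [41, 161] 54.9 23.1 628
[439. 355.] [ 398. -497.] [78, 83] 3.7 90.5 989
[415. 398.] [ 263. -517.] [46, 101] 122.1 28.5 628
wrist
[153.  29.] [365. -44.] [46, 58] 20.4 25.8 3451
t 24.05 pos [0.5452 0.0898 0.2124] rpy [180.   -0.  176.6] | d_cm [ 10.19 -41.35   0.22] turn [ 0.001  0.    -0.901]
```

View pics/m3.png

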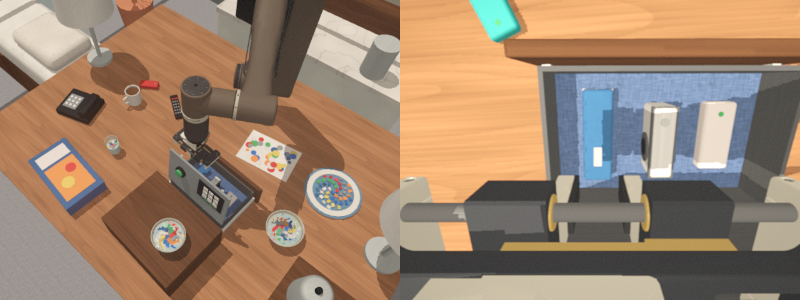

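All three valuables are in the safe: pen (598,135), camera (658,140), power bank (713,135). I'll raise and get the closed fingers behind the lid.

```bash
python3 -c "
from go import *
x,y=safe(.12,0)
to(x,y,.365,-183.4)
r=.16
P=lambda t:np.array([.640-r*np.cos(t)+.01*np.sin(t)+.0095,.1+r*np.sin(t)+.01*np.cos(t)+.008])
ts=np.linspace(1.41,0,17); Q=[P(t) for t in ts]
print(np.round(Q[0],4)); print('dx,dz cm'); print(np.round(-np.diff(Q,axis=0)*100,2).tolist())"
```

```text
t 24.05 pos [0.5452 0.0898 0.2124] rpy [180.   -0.  176.6] | d_cm [-12.1    9.01 -15.26] turn [ 0.001 -0.     0.   ]
[0.6338 0.2675]
dx,dz cm
[[1.4, 0.2], [1.37, 0.32], [1.34, 0.44], [1.3, 0.56], [1.24, 0.67], [1.18, 0.78], [1.11, 0.88], [1.02, 0.97], [0.93, 1.06], [0.84, 1.14], [0.73, 1.21], [0.63, 1.27], [0.51, 1.32], [0.39, 1.36], [0.27, 1.39], [0.15, 1.4]]
```

Emit:
{"op": "move_arm", "data": {"moves": [0,0,0,-4,0,0,0,0,0,0,-4,0,0,0,0,0,0,-4,0,0,0,0,0,0,-3.2,0,0,0,0,-4,3,0,0,0,0,0,-4,3,0,0,0,0,0,-4,3,0,0,0,0,0,0,0,0,0,0,0]}}

```text
clock: 24.85
tool_pos: [0.6737, 0.1755, 0.3562]
orientation: [-179.7, -0.5, 176.7]
force: [0.7, 0.5, -2.3]
opening: 0.0005
gripper_force: 0.0
```

```bash
python3 -c "
from go import *
x,y=safe(.12,0)
to(x,y,.268,-183.4);print(ctrl.get_obs()['opening'])
p,d,W=snap('scene')
Q=np.concatenate([W[...,:2]@EX[:,None],W[...,:2]@EY[:,None],W[...,2:]],-1);z=Q[...,2]
for z0 in (.14,.18,.22,.26,.29):
  m=np.zeros(z.shape,bool);m[225:360,265:370]=1;m&=(abs(z-z0)<.008)&(Q[...,0]<.67)&(Q[...,0]>.55)
  print(z0,m.sum(),np.nanmedian(Q[m][:,0]).round(4))
"
```

```text
t 24.85 pos [0.6737 0.1755 0.3562] rpy [-179.7   -0.5  176.7] | d_cm [ 0.13 -0.28  8.82] turn [-0.005 -0.009  0.001]
0.0005450538629126111
0.14 334 0.6439
0.18 258 0.639
0.22 330 0.6338
0.26 212 0.628
0.29 257 0.6195
```

Emit:
{"op": "move_arm", "data": {"moves": [0,0,0,3,0,0,0,0,0,0,3,0,0,0,0,0,0,3,0,0,0,0,0,0,0,0,0,0,0,1,0,0,0,0,0,0,1,0,0,0,0,0,0,0.6,0,0,0,0,0]}}

```text
clock: 25.6
tool_pos: [0.6446, 0.1743, 0.277]
orientation: [179.9, 0.2, 176.6]
force: [4.3, -1.3, -2.0]
opening: 0.0004
gripper_force: 2.0
```

Emit:
{"op": "move_arm", "data": {"moves": [0,1.4,0,0.2,0,0,0,0,1.4,0,0.3,0,0,0,0,1.3,0,0.4,0,0,0,0,1.3,0,0.6,0,0,0]}}

```text
clock: 26.0
tool_pos: [0.5918, 0.1775, 0.2629]
orientation: [179.9, 0.4, 176.6]
force: [2.8, 0.1, 4.7]
opening: 0.0005
gripper_force: 2.1
```

```bash
cat >> go.py <<'E'
def st():
    o=ctrl.get_obs(); p=o["tool_pos"]; print("x'",(p[:2]@EX).round(4),"y'",(p[:2]@EY).round(4),"z",p[2].round(4),"F",o["force"].round(1),"rpy",o["orientation"].round(1),"t",o["clock"])
E
python3 -c "
from go import *
st()
p,d,W=snap('side');save('l1.png',p)
p,d,W=snap('scene')
Q=np.concatenate([W[...,:2]@EX[:,None],W[...,:2]@EY[:,None],W[...,2:]],-1);z=Q[...,2]
for z0 in (.14,.18,.22,.26):
  m=np.zeros(z.shape,bool);m[225:400,265:420]=1;m&=(abs(z-z0)<.008)&(Q[...,0]<.67)&(Q[...,0]>.45)&(Q[...,1]>.07)&(Q[...,1]<.14)
  print(z0,m.sum(),np.nanmedian(Q[m][:,0]).round(4))
"
```

```text
x' 0.5802 y' 0.2123 z 0.2629 F [2.8 0.1 4.7] rpy [179.9   0.4 176.6] t 26.0
0.14 114 0.6281
0.18 103 0.6075
0.22 102 0.5938
0.26 29 0.5667
```

Emit:
{"op": "move_arm", "data": {"moves": [0,1.4,0,0.7,0,0,0,0,1.3,0,0.8,0,0,0,0,1.2,0,0.9,0,0,0,0,1.1,0,1,0,0,0,0,1,0,1.1,0,0,0,0,0.9,0,1.2,0,0,0]}}

```text
clock: 26.7
tool_pos: [0.5225, 0.1817, 0.2039]
orientation: [179.9, 0.1, 176.6]
force: [0.6, 0.3, 2.3]
opening: 0.0007
gripper_force: 1.2
```

```bash
python3 -c "
from go import *
st()"
```

```text
x' 0.5108 y' 0.2124 z 0.2039 F [0.6 0.3 2.3] rpy [1.799e+02 1.000e-01 1.766e+02] t 26.7
```

Emit:
{"op": "move_arm", "data": {"moves": [0,0.8,0,1.3,0,0,0,0,0.7,0,1.4,0,0,0,0,0.5,0,1.5,0,0,0,0,0.4,0,1.5,0,0,0,0,0.3,0,1.4,0,0,0,0,0.1,0,1.2,0,0,0,0,0,0,0.2,0,0,0]}}

```text
clock: 27.4
tool_pos: [0.4947, 0.1832, 0.1182]
orientation: [-180.0, 0.0, 176.7]
force: [-5.2, -0.8, 17.4]
opening: -0.0
gripper_force: 9.5
```

```bash
python3 -c "
from go import *
st()"
```

```text
x' 0.4829 y' 0.2122 z 0.1182 F [-5.2 -0.8 17.4] rpy [-180.     0.   176.7] t 27.4
```

Emit:
{"op": "move_arm", "data": {"moves": [0,0,0,0.2,0,0,0,0,0,0,0,0,0,0,0,0,0,0,0,0,0,0,0,0,0,0,0,0]}}

```text
clock: 27.8
tool_pos: [0.4959, 0.1832, 0.1182]
orientation: [180.0, 0.2, 176.7]
force: [-1.5, -3.9, 16.4]
opening: 0.0005
gripper_force: 8.0
```

Emit:
{"op": "move_arm", "data": {"moves": [0,0,0,-2,0,0,0,0,0,0,-4,0,0,0,0,0,0,-4,0,0,0,0,0,0,-4,0,0,0,0,4,0,0,0,0,0,0,4,0,0,0,0,0,0,0,0,0,0,0,0]}}

```text
clock: 28.5
tool_pos: [0.4113, 0.1873, 0.2566]
orientation: [179.9, 0.0, 176.7]
force: [0.7, 0.2, 0.8]
opening: 0.0004
gripper_force: 0.0
```

```bash
python3 -c "
from go import *
st()
for n in('scene','wrist'):
  p,d,W=snap(n);save('c_%s.png'%n,p)
  Q=np.concatenate([W[...,:2]@EX[:,None],W[...,:2]@EY[:,None],W[...,2:]],-1);z=Q[...,2]
  m=(z>.095)&(z<.119)&(abs(Q[...,1]-.2)<.02)&(Q[...,0]>.45)&(Q[...,0]<.63)
  q=Q[m]; print(n,m.sum(),np.polyfit(q[:,0],q[:,2],1).round(4) if m.sum()>50 else '', np.median(q[:,2]))
  c=p.astype(int); g=(c[...,1]>c[...,0]+40)&(c[...,1]>c[...,2]+30)&(z>.11)&(z<.15)&(abs(Q[...,0]-.52)<.09)
  q=Q[g]; print('green',g.sum(),np.median(q,0).round(4),W[g].mean(0).round(4) if g.sum() else '')
  m=(z>.121)&(z<.132)&(Q[...,0]<.46)&(Q[...,0]>.38)&(Q[...,1]>.04)&(Q[...,1]<.38); print('panel',m.sum(),np.nanpercentile(Q[m][:,0],[1,5,50,95,99]).round(4))
p=cv2.imread('pics/c_scene.png'); q=cv2.imread('pics/c_wrist.png')
cv2.imwrite('pics/m4.png',np.hstack([cv2.resize(p,(400,300)),cv2.resize(q,(400,300))]))
"
```

```text
x' 0.3995 y' 0.2114 z 0.2566 F [0.7 0.2 0.8] rpy [179.9   0.  176.7] t 28.5
scene 851 [-0.0042  0.1118] 0.10955668694724108
green 175 [0.5249 0.1349 0.1285] [0.5407 0.1595 0.1255]
panel 682 [0.416  0.4179 0.4269 0.435  0.4362]
wrist 493 [-0.0002  0.1105] 0.11033399435310187
green 0 [nan nan nan] 
panel 7834 [0.4144 0.4151 0.4224 0.4311 0.432 ]
  return _methods._mean(a, axis=axis, dtype=dtype,
  ret = um.true_divide(
```

View pics/m4.png

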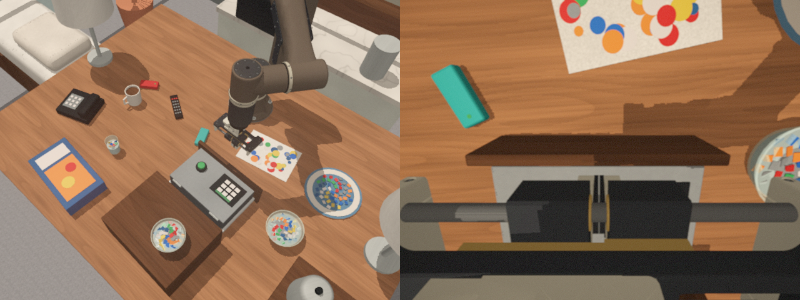

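The lid lies flat (slope about 0, top at 110 mm). Refining the button position.

```bash
python3 -c "
from go import *
p,d,W=snap('scene')
Q=np.concatenate([W[...,:2]@EX[:,None],W[...,:2]@EY[:,None],W[...,2:]],-1);z=Q[...,2]
c=p.astype(int); g=(c[...,1]>c[...,0]+40)&(c[...,1]>c[...,2]+30)&(z>.11)&(z<.16)&(abs(Q[...,0]-.52)<.06)&(Q[...,1]<.17)
q=Q[g]; print(g.sum(),np.percentile(q,[3,50,97],axis=0).round(4)); t=q[q[:,2]>np.percentile(q[:,2],50)-.004]; print(t.mean(0))
x,y=EX*.517+EY*.128
to(x,y,.20,-183.4)
"
```

```text
107 [[0.4981 0.1113 0.1248]
 [0.5156 0.1261 0.1322]
 [0.5297 0.1407 0.1375]]
[0.51618377 0.12600083 0.13290754]
t 28.65 pos [0.4145 0.1881 0.2562] rpy [1.799e+02 1.000e-01 1.767e+02] | d_cm [-11.42  -8.45   5.62] turn [0.001 0.001 0.001]
```

Emit:
{"op": "move_arm", "data": {"moves": [0,-3.8,-2.9,0,0,0,0,0,-3.8,-2.9,0,0,0,0,0,-3.7,-2.8,0,0,0,0,0,0,0,4,0,0,0,0,0,0,4,0,0,0,0,0,0,2.6,0,0,0,0,0,0,0,0,0,0]}}

```text
clock: 29.35
tool_pos: [0.5205, 0.0935, 0.1453]
orientation: [-179.8, -0.4, 176.5]
force: [-0.3, -0.1, -0.1]
opening: 0.0007
gripper_force: 0.0
```

```bash
python3 -c "
from go import *
st()"
```

```text
x' 0.514 y' 0.1242 z 0.1453 F [-0.3 -0.1 -0.1] rpy [-179.8   -0.4  176.5] t 29.35
```

Within 2–3 mm of the button's centre. Pressing in small steps.

Emit:
{"op": "move_arm", "data": {"moves": [0,0,0.2,0.4,0,0,0,0,0,0,0.3,0,0,0,0,0,0,0.3,0,0,0,0,0,0,0.2,0,0,0,0,0,0,0,0,0,0]}}

```text
clock: 29.85
tool_pos: [0.523, 0.0977, 0.1386]
orientation: [179.9, 0.1, 176.6]
force: [2.2, 1.1, 3.9]
opening: 0.0004
gripper_force: 1.6
```

Emit:
{"op": "move_arm", "data": {"moves": [0,0,0,0.2,0,0,0,0,0,0,0,0,0,0]}}

```text
clock: 30.05
tool_pos: [0.523, 0.0977, 0.1363]
orientation: [179.9, 0.1, 176.6]
force: [2.8, 2.4, 5.0]
opening: 0.0004
gripper_force: 2.3
```

Emit:
{"op": "move_arm", "data": {"moves": [0,0,0,0.2,0,0,0,0,0,0,0,0,0,0]}}

```text
clock: 30.25
tool_pos: [0.523, 0.0977, 0.1343]
orientation: [179.9, 0.1, 176.6]
force: [1.3, 1.9, 5.6]
opening: 0.0006
gripper_force: 2.9
```

Emit:
{"op": "move_arm", "data": {"moves": [0,0,0,0.2,0,0,0,0,0,0,0,0,0,0,0,0,0,0,0,0,0]}}

```text
clock: 30.55
tool_pos: [0.5238, 0.0977, 0.134]
orientation: [179.9, 0.2, 176.7]
force: [-1.3, 0.7, 17.8]
opening: 0.0008
gripper_force: 8.8
```

Bottomed out at 17.8 N, so the button is fully down. Releasing, then going in front of the drawer panel.

Emit:
{"op": "move_arm", "data": {"moves": [0,0,0,-2,0,0,0,0,0,0,-3,0,0,0,0,0,0,-3,0,0,0,0,3.5,2.1,0,0,0,0,0,3.5,2.1,0,0,0,0,0,3.5,2.1,0,0,0,0,0,3.5,2.1,0,0,0,0,0,0,0,0,0,0,0]}}

```text
clock: 31.35
tool_pos: [0.3837, 0.1903, 0.2113]
orientation: [180.0, -0.1, 176.8]
force: [0.7, 0.3, 0.4]
opening: 0.0001
gripper_force: 0.0
```

```bash
python3 -c "
from go import *
st()
x,y=EX*.385+EY*.212
to(x,y,.114,-183.4)
p,d,W=snap('scene'); Q=np.concatenate([W[...,:2]@EX[:,None],W[...,:2]@EY[:,None],W[...,2:]],-1);z=Q[...,2]
c=p.astype(int); g=(c[...,1]>c[...,0]+40)&(c[...,1]>c[...,2]+30)&(z>.11)&(z<.16)&(abs(Q[...,0]-.52)<.06)&(Q[...,1]<.17)
print(g.sum(),np.percentile(Q[g],[3,50,97],axis=0).round(4))
"
```

```text
x' 0.3718 y' 0.2127 z 0.2113 F [0.7 0.3 0.4] rpy [ 1.800e+02 -1.000e-01  1.768e+02] t 31.35
t 31.35 pos [0.3837 0.1903 0.2113] rpy [ 1.800e+02 -1.000e-01  1.768e+02] | d_cm [-1.34 -0.08  9.73] turn [ 0.    -0.001  0.004]
107 [[0.4954 0.1109 0.1199]
 [0.516  0.1258 0.1318]
 [0.5298 0.1404 0.1372]]
```

Button is up again (131.8 mm, same as before). Down in front of the panel, then push.

Emit:
{"op": "move_arm", "data": {"moves": [0,0,0,4,0,0,0,0,0,0,4,0,0,0,0,0,0,1.7,0,0,0,0,-1.5,0,0,0,0,0,0,-1.5,0,0,0,0,0,0,-1.5,0,0,0,0,0,0,-1.5,0,0,0,0,0,0,-1.5,0,0,0,0,0]}}

```text
clock: 32.2
tool_pos: [0.4619, 0.1836, 0.1136]
orientation: [-179.9, -0.2, 176.5]
force: [-6.4, 3.5, -1.3]
opening: 0.0005
gripper_force: 3.0
```

```bash
python3 -c "
from go import *
st()"
```

```text
x' 0.4502 y' 0.2107 z 0.1136 F [-6.4  3.5 -1.3] rpy [-179.9   -0.2  176.5] t 32.2
```

Emit:
{"op": "move_arm", "data": {"moves": [0,-1.8,0,0,0,0,0,0,-1.8,0,0,0,0,0,0,-1.8,0,0,0,0,0,0,-1.8,0,0,0,0,0,0,-1.8,0,0,0,0,0,0,-1.8,0,0,0,0,0,0,-1.8,0,0,0,0,0,0,-1.8,0,0,0,0,0]}}

```text
clock: 33.0
tool_pos: [0.6058, 0.1754, 0.1136]
orientation: [-180.0, -0.2, 176.5]
force: [-6.1, 4.3, 0.5]
opening: 0.0005
gripper_force: 3.2
```

Emit:
{"op": "move_arm", "data": {"moves": [0,-1.5,0,0,0,0,0,0,-1.2,0,0,0,0,0,0,-1,0,0,0,0,0,0,-0.8,0,0,0,0,0,0,-0.5,0,0,0,0,0]}}

```text
clock: 33.5
tool_pos: [0.656, 0.1726, 0.114]
orientation: [-180.0, -0.1, 176.6]
force: [-5.9, -0.5, 0.1]
opening: 0.0003
gripper_force: 2.5
```

```bash
python3 -c "
from go import *
st()"
```

```text
x' 0.6446 y' 0.2112 z 0.114 F [-5.9 -0.5  0.1] rpy [-1.800e+02 -1.000e-01  1.766e+02] t 33.5
```

Emit:
{"op": "move_arm", "data": {"moves": [0,-0.5,0,0,0,0,0,0,-0.4,0,0,0,0,0,0,-0.3,0,0,0,0,0,0,0,0,0,0,0,0]}}

```text
clock: 33.9
tool_pos: [0.6624, 0.1722, 0.1141]
orientation: [-179.9, -0.6, 176.6]
force: [-24.3, 2.6, 10.3]
opening: 0.0007
gripper_force: 12.2
```

Emit:
{"op": "move_arm", "data": {"moves": [0,-0.2,0,0,0,0,0,0,0,0,0,0,0,0]}}

```text
clock: 34.1
tool_pos: [0.6624, 0.1722, 0.1141]
orientation: [-179.8, -0.7, 176.6]
force: [-31.8, 3.1, 16.1]
opening: 0.0008
gripper_force: 16.2
```

Stopped hard at 32 N. Backing off and checking.

Emit:
{"op": "move_arm", "data": {"moves": [0,1,0,0,0,0,0,0,3,0,0,0,0,0,0,4,0,0,0,0,0,0,4,0,0,0,0,0,0,4,0,-2,0,0,0,0,4,0,-3,0,0,0,0,0,0,0,0,0,0]}}

```text
clock: 34.8
tool_pos: [0.4697, 0.1859, 0.1697]
orientation: [179.6, 0.4, 176.8]
force: [1.3, 1.3, 0.5]
opening: 0.0002
gripper_force: 0.0
```

```bash
python3 -c "
from go import *
st()
for n in('scene','wrist'):
  p,d,W=snap(n);save('d_%s.png'%n,p)
  Q=np.concatenate([W[...,:2]@EX[:,None],W[...,:2]@EY[:,None],W[...,2:]],-1);z=Q[...,2]
  m=(z>.118)&(z<.135)&(Q[...,0]<.75)&(Q[...,0]>.58)&(Q[...,1]>.05)&(Q[...,1]<.37); print('panel',m.sum(),np.nanpercentile(Q[m][:,0],[1,5,50,95,99]).round(4))
  m=(z>.155)&(z<.175)&(Q[...,0]<.99)&(Q[...,0]>.64)&(Q[...,1]>.05)&(Q[...,1]<.37); print('ctop',m.sum(),np.nanpercentile(Q[m][:,0],[.5,1,5,50]).round(4))
p=cv2.imread('pics/d_scene.png'); q=cv2.imread('pics/d_wrist.png')
cv2.imwrite('pics/m5.png',np.hstack([cv2.resize(p,(400,300)),cv2.resize(q,(400,300))]))
"
```

```text
x' 0.4578 y' 0.2134 z 0.1697 F [1.3 1.3 0.5] rpy [179.6   0.4 176.8] t 34.8
panel 270 [0.6619 0.6625 0.6661 0.6691 0.6696]
ctop 12985 [0.6819 0.6838 0.6948 0.8394]
panel 0 nan
ctop 0 nan
  return np.nanmean(a, axis, out=out, keepdims=keepdims)
```

View pics/m5.png

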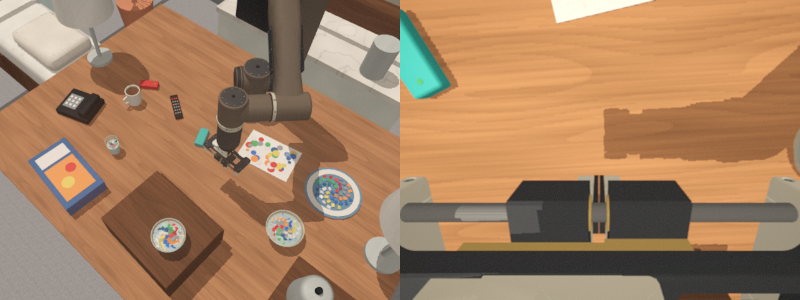

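Travel measured about 0.245 m. I'll check the gap closely with the wrist camera from above.

Emit:
{"op": "move_arm", "data": {"moves": [0,0,0,-4,0,0,0,0,0,0,-4,0,0,0,0,0,0,-4,0,0,0,0,-4,0,0,0,0,0,0,-4,0,0,0,0,0,0,-4,0,0,0,0,0,0,-4,0,0,0,0,0,0,0,0,0,0,0,0]}}

```text
clock: 35.7
tool_pos: [0.6347, 0.1739, 0.2808]
orientation: [-179.8, -0.1, 176.4]
force: [-0.9, -0.5, -0.3]
opening: 0.0002
gripper_force: 0.0
```

```bash
python3 -c "
from go import *
st()
p,d,W=snap('wrist');save('e_wrist.png',p)
Q=np.concatenate([W[...,:2]@EX[:,None],W[...,:2]@EY[:,None],W[...,2:]],-1);z=Q[...,2]
m=(z>.118)&(z<.135)&(Q[...,0]<.75)&(Q[...,0]>.58)&(Q[...,1]>.05)&(Q[...,1]<.37); print('panel',m.sum(),np.nanpercentile(Q[m][:,0],[1,5,50,95,99]).round(4))
m=(z>.158)&(z<.172)&(Q[...,0]<.99)&(Q[...,0]>.64)&(Q[...,1]>.05)&(Q[...,1]<.37); print('ctop',m.sum(),np.nanpercentile(Q[m][:,0],[.2,.5,1,5]).round(4))
"
```

```text
x' 0.6232 y' 0.2112 z 0.2808 F [-0.9 -0.5 -0.3] rpy [-1.798e+02 -1.000e-01  1.764e+02] t 35.7
panel 6408 [0.6604 0.6607 0.6676 0.6769 0.6779]
ctop 5061 [0.678  0.6781 0.6783 0.6792]
```

View pics/e_wrist.png

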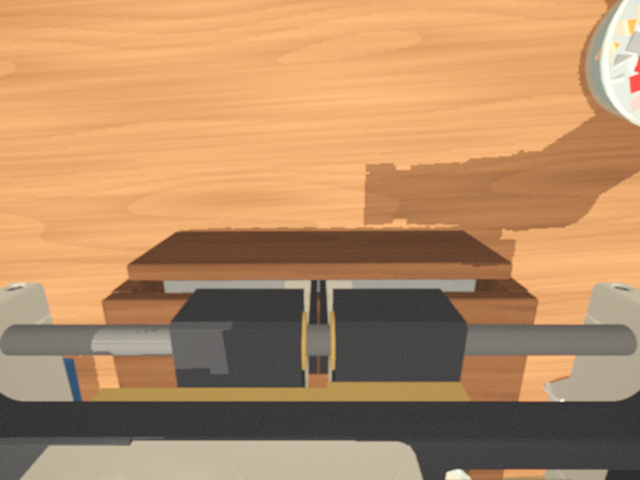

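The wrist image shows the panel back (x' 0.678, rows 265–280) flush with the console's front edge (x' 0.678), so the drawer is home. Handing in.

```bash
python3 -c "
from plant import ctrl
print(ctrl.close_job())"
```

```text
the job is handed in; nothing more can be done
None
```

I put the camera, power bank and pen case (the only valuables I found on the desk) in the safe, shut the lid, pressed and released the lock button, pushed the drawer home and handed the job in; no verdict came back.

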